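# Reset the jammed rings of a lever arch file

## Task

Two treatment-record files lie open on the conservation bench. The one whose lever was left standing half-way has its rings out of register: lift that lever all the way up so that the rings swing fully open, then press it all the way down again so that they close, and let go. Leave the lever of the other file, which is already shut, down as it is.

Things in the scene. Friction and masses are not known exactly. Their poses are not given: they have to be found in the camera images.
- lever (a joint): angle of the lever to work, rad: 0 = flat down, rings shut; 1.3 = fully up at its stop, rings wide open (they follow the lever). Starts at 0.35 to 0.8. Its stiff hinge stays wherever it is left and takes about 2 N at the tab to move, up or down
- lever_tab (a point): centre of the steel tab at that lever's free end: 18 mm wide (x, parallel to the hinge), 26 mm long (y, along the lever away from the hinge), 10 mm thick (z); the bar behind it is 7 mm wide. With the lever flat it is 42 mm above the table. The file's leaves (top 16 mm above the table) end 24 mm to its -x side
- lever_hinge (a point): that lever's hinge, fixed on the file, 42 mm above the table; hinge line = the file's x. Flat, the lever points along the file's y; tab centre = hinge + 85 mm x (cos angle along y + sin angle upwards). Two wire rings, 15 and 95 mm from here on the -y side, rise to 64 mm, 90 mm when open, swinging over to +x
- other_lever (a joint): angle of the lever of the second, identical file beside it: flat down (0 to 0.03), to be left so. Both files are grey, fixed to the table, covers 4 mm thick: back cover 190 x 250 mm with mechanism and leaves nearest the robot, spine and front cover flat beyond

How it is judged:
On the way:
1. the half-way lever is lifted fully up (above 1.1 rad), rings open (value of joint lever above 1.1 rad), for 0.2 s.
At the end, for the whole second after the job is handed in: after having been fully up, the lever is pressed down flat again (below 0.18 rad) with its rings shut, and at rest; the other file's lever is still down (below 0.2 rad) (value of joint lever below 0.18 rad and velocity of joint lever below 0.1 rad/s and value of joint other_lever below 0.2 rad); the robot touches nothing.
It fails at once if the other file's lever is lifted (above 0.2 rad) (value of joint other_lever above 0.2 rad).
It also fails if it takes over 43 s, if anything falls off the work surface, if the arm or the gripper's body presses on something with over 40 N, if the wrist force passes 120 N, or if a joint passes its speed limit or range.

## Robot

A 7-joint arm with a two-finger parallel gripper is mounted at the origin on the work surface. World frame = base frame: x ahead of the robot, y to its left, z up, the work surface at z = 0. Lengths are in m, angles in rad, forces in N, time in s.
With the tool pointing down it reaches from about 0.425 to 0.925 m from the base axis. Payload 6.8 kg.
Tool frame: the origin (TCP) lies on the mounting face of the last link; the fingertips stand 173 mm ahead of it and the grasp point (between the pads) lies 155 mm ahead of it (grip_point_offset is the distance from the TCP to the grasp point, in m); x points along the fingers, z is the direction in which the jaws open and shut, and the axes are right-handed (so a half turn about x gives the same grasp; the last joint's range is limited). The gripper opens to 85 mm and grips with 20 to 120 N. Pads are 22 mm wide; open, the fingers measure 114 mm over their backs; the gripper's body (76 mm by 85 mm) begins 54 mm behind the grasp point. The pads swing forward as they close: fully open they stand 13 mm farther back than shut.
Start: joints at [1.201, 0.477, 0.022, 1.555, -0.011, 1.109, -0.083], TCP at [0.175, -0.652, 0.405] pointing down, gripper open.
Joint ranges: [-2.96, 2.96], [-0.34, 2.1], [-1.41, 1.46], [0.24, 2.44], [-1.37, 4.51], [0.17, 1.92], [-2.96, 2.96]. Speed limits (rad/s): [2.39, 2.39, 3.14, 3.14, 3.14, 3.14, 3.14].

## Interface

Orientations are given as a rotation vector (axis times angle).
In Python, from bench import * gives the robot as it stands. The module is installed in compiled form; this text tells all that it offers.
- The arm moves only by the tool servo_tool, never from a script. Its argument "motion" is a list of rows, each a list of 5 numbers: the shift along the tool's x, y, z in m, then the turn about the tool's x in degrees, then the gripper command: -1 is fully open, 1 is shut, values between are in proportion. In form: [[dx, dy, dz, turn, fingers], ...]. A call has 1 to 8 rows; each row is the pose to reach, as a shift and turn from the pose measured when the call began, along the tool's axes at that moment; what a row does not reach only later rows make up. A row lasts 1/10 s, in which the tool goes at most 50 mm and 8.59 degrees, less where a joint would pass 70% of its speed; a pose out of reach is approached as far as the arm can. A call with a gripper value outside its range is refused whole. The fingers move at their own pace and stop on an object; "force" is the grip in N (left out, the last holds). Time passes only in rows, so rows that repeat a pose let the fingers close. It gives the time, the measured TCP pose, the force and the opening at its end, in the units of the state.
- get_obs(): the state, without advancing time (a new reading comes with each control period).
- grab_frame(name): name is "scene" or "top" or "wrist"; returns the picture (420x560x3 uint8, red, green, blue); there is no depth.
- camera_params(name): a dict with "mtx" (3x3 intrinsics, pixels), "world_to_cam" (4x4, takes a point from world to camera coordinates); the wrist camera has in their place "T_tool_cam" (4x4, takes a point from camera to tool coordinates, whose origin is the TCP and whose axes are the tool frame's). Camera axes: x right, y down, z forward; pixel columns grow to the right and rows downward; lengths in m; the calibration is good to about 2 mm. The wrist camera is an equidistant fisheye: a pixel r from the principal point sees the ray r / f radians off the axis. A picture is of the moment at which its call begins: read the wrist's pose just before it. camera_params takes no time and is no camera call.
- hand_in(): hands the job in, once; it reports no verdict.
The state is a dict: "clock": time; "joints": joint angles; "qvel": joint speeds; "tau": joint torques, N m; "tcp_pos": TCP position; "orientation": TCP orientation; "contact_force": force on the tool from outside, world axes, zero at the start; "moment": the same for the moment, N m; "grip_width": finger opening in m.
Only numpy, scipy, OpenCV 4.12 (cv2) and the standard library are available. Lean on these libraries where they do the work, as an engineer would, in place of code of your own. Each camera call takes 0.05 s, during which the arm holds its last target. There are 200 camera calls.

## Working session

There is one attempt and no reset: what is moved stays moved. The work goes in short steps, Python scripts to look and compute and a tool call to move; the robot and the scene stay as the last step left them, time stands still between calls to the robot, and variables do not carry over. Pictures are saved under pics/ and viewed, about 8 in all and at most 12, crops included, and the job is handed in when it is done.

Besides the shell and the picture viewer there is one more tool, called after ">>>" in YAML: its name, and indented under it one key for each argument. servo_tool: Moves the arm, as the interface text tells. Its arguments: {"type":"object","properties":{"motion":{"type":"array","items":{"type":"array","items":{"type":"number"}}},"force":{"type":"number"}},"required":["motion"]}

```bash
mkdir -p pics
python3 - <<'E'
from bench import *
import cv2,numpy as np
np.set_printoptions(precision=4,suppress=True)
o=get_obs(); print({k:np.round(v,4) for k,v in o.items()})
for n in("scene","top","wrist"):
    print(n,camera_params(n))
    cv2.imwrite(f"pics/{n}0.png",grab_frame(n)[:,:,::-1])
E
```

```text
{'clock': np.float64(0.0), 'joints': array([ 1.2009,  0.4778,  0.0223,  1.5564, -0.0115,  1.1093, -0.0831]), 'qvel': array([ 0.0018, -0.0015,  0.0015, -0.0005,  0.0001, -0.0007,  0.0015]), 'tau': array([  0.0012, -59.6434,   1.6081, -28.1193,   0.0125,   0.0094,
        -0.    ]), 'tcp_pos': array([ 0.1747, -0.6517,  0.4037]), 'orientation': array([ 1.0153,  1.3233, -1.0136]), 'contact_force': array([ 0.5177, -0.7133, -0.0531]), 'moment': array([-0.0269, -0.0114,  0.0058]), 'grip_width': np.float64(0.0856)}
scene {'mtx': array([[455.9612,   0.    , 278.6038],
       [  0.    , 455.9612, 209.7929],
       [  0.    ,   0.    ,   1.    ]]), 'world_to_cam': array([[ 0.5279,  0.8493, -0.0062, -0.3128],
       [ 0.7006, -0.4396, -0.562 , -0.2853],
       [-0.48  ,  0.2924, -0.8271,  1.1987],
       [ 0.    ,  0.    ,  0.    ,  1.    ]])}
top {'mtx': array([[506.895 ,   0.    , 284.0084],
       [  0.    , 506.895 , 208.4377],
       [  0.    ,   0.    ,   1.    ]]), 'world_to_cam': array([[ 0.1448, -0.9895, -0.0007, -0.0001],
       [-0.9679, -0.1415, -0.2075,  0.5375],
       [ 0.2052,  0.0308, -0.9782,  0.9386],
       [ 0.    ,  0.    ,  0.    ,  1.    ]])}
wrist {'mtx': array([[325.1923,   0.    , 279.8136],
       [  0.    , 325.1923, 207.5831],
       [  0.    ,   0.    ,   1.    ]]), 'T_tool_cam': array([[-0.0007, -0.314 ,  0.9494,  0.031 ],
       [ 0.0004, -0.9494, -0.314 ,  0.0806],
       [ 1.    ,  0.0002,  0.0008, -0.0001],
       [ 0.    ,  0.    ,  0.    ,  1.    ]])}
```

View pics/top0.png

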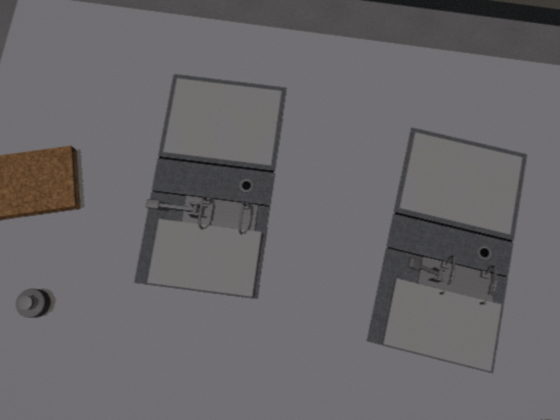

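View pics/scene0.png

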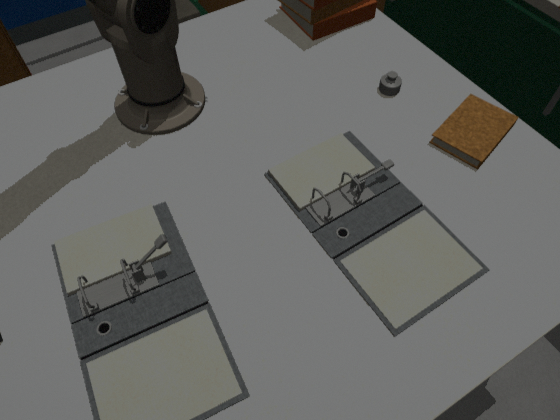

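The left file in the top view (y+) has its long lever flat, tab near (153,204). The right file (y−) has a foreshortened lever, tab near (415,265), so that is the half-way one. I'll crop both views closer.

Run:
```python
import cv2,numpy as np
a=cv2.imread("pics/top0.png")[225:325,380:520]; b=cv2.imread("pics/scene0.png")[215:325,60:200]
f=lambda i:cv2.convertScaleAbs(cv2.resize(i,(560,440),interpolation=cv2.INTER_CUBIC)[:440,:560],alpha=1.6)
a=cv2.convertScaleAbs(cv2.resize(a,None,fx=5.5,fy=5.5,interpolation=cv2.INTER_CUBIC),alpha=1.7)
b=cv2.convertScaleAbs(cv2.resize(b,None,fx=5,fy=5,interpolation=cv2.INTER_CUBIC),alpha=1.7)
cv2.imwrite("pics/ca.png",a);cv2.imwrite("pics/cb.png",b)
```

```text
(no output)
```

View pics/ca.png

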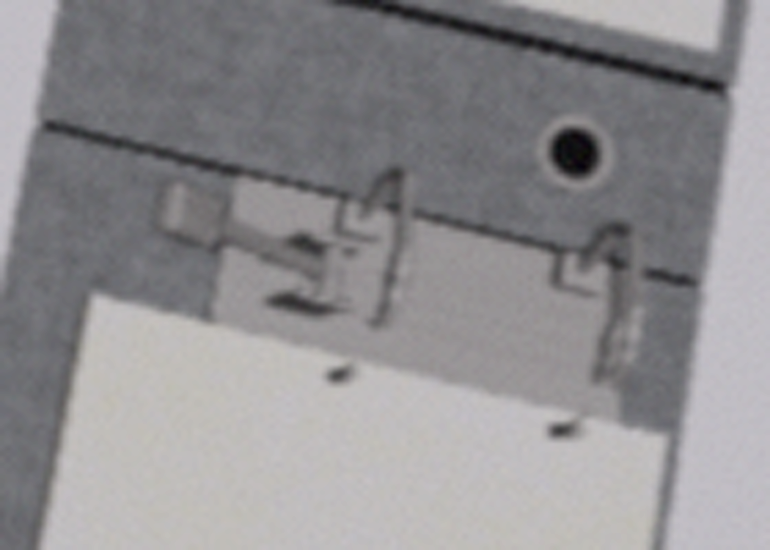

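View pics/cb.png

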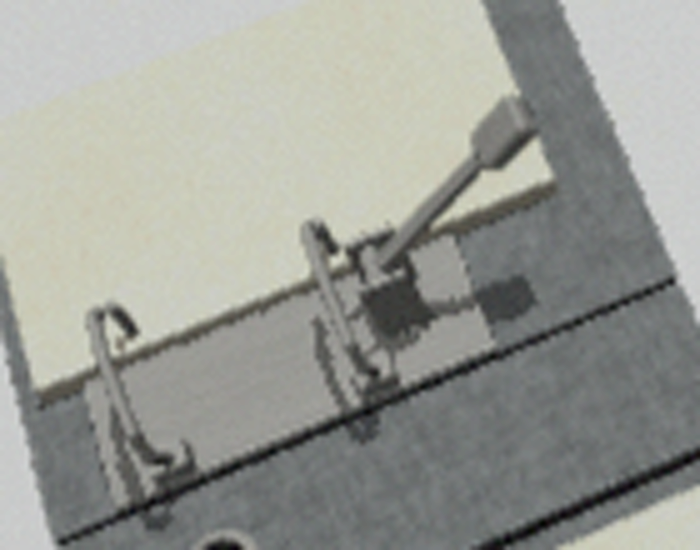

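Top crop: tab centre at full-image (414.5,263.7), hinge at (438.5,275). Scene crop: tab (160.6,241.6), hinge (135.6,267.4). The lever is clearly raised. I'll triangulate.

```bash
cat > h.py <<'E'
from bench import *
import cv2,numpy as np
from scipy.optimize import least_squares
from scipy.spatial.transform import Rotation as R
np.set_printoptions(precision=4,suppress=True)
C={n:camera_params(n) for n in("scene","top","wrist")}
def proj(n,p):
    c=C[n]; q=c["mtx"]@(c["world_to_cam"]@np.r_[p,1])[:3]; return q[:2]/q[2]
def atz(n,uv,z):
    return least_squares(lambda p:proj(n,np.r_[p,z])-uv,[.6,-.2]).x
E
python3 - <<'E'
from h import *
for t,s in(((414.5,263.7),(160.6,241.6)),((438.5,275),(135.6,267.4))):
    r=least_squares(lambda p:np.r_[proj("top",p)-t,proj("scene",p)-s],[.6,-.2,.05]); print(r.x,r.fun)
f=lambda u,v:np.array([380+u/5.5,225+v/5.5])
a=atz("top",f(45,123),.004);b=atz("top",f(690,283),.004);d=a-b;print(a,b,np.linalg.norm(d),d/np.linalg.norm(d))
a2=atz("top",(186,76),.004)
# joint fit: hinge xy, yaw, angle
def model(q):
    h=np.array([q[0],q[1],.042]);y=np.array([np.cos(q[2]),np.sin(q[2]),0])
    return h,h+.085*(np.cos(q[3])*y+np.sin(q[3])*np.array([0,0,1]))
def res(q):
    h,t=model(q);return np.r_[proj("top",h)-(438.5,275),proj("top",t)-(414.5,263.7),proj("scene",h)-(135.6,267.4),proj("scene",t)-(160.6,241.6)]
r=least_squares(res,[.6,-.3,1.5,.5]);print(r.x,r.fun,model(r.x))
o=get_obs();print(R.from_rotvec(o["orientation"]).as_matrix())
E
```

```text
[ 0.4563 -0.1758  0.0928] [-0.6473 -0.3101 -0.7259  0.0577]
[ 0.4485 -0.2372  0.0386] [-0.4822 -0.215  -0.5257  0.0325]
[ 0.4934 -0.1422] [ 0.469  -0.3815] 0.24055604751917523 [0.1017 0.9948]
[ 0.449  -0.2375  1.4383  0.7253] [ 0.2385 -0.6228 -0.5332 -1.3347 -1.0515 -0.4751 -0.4996 -1.3208] (array([ 0.449 , -0.2375,  0.042 ]), array([ 0.4574, -0.1745,  0.0984]))
[[-0.0004  0.9659  0.2588]
 [ 0.0013  0.2588 -0.9659]
 [-1.     -0.0001 -0.0013]]
```

Lever at about 0.70 rad, hinge about (0.449,−0.237), file y at about 84° yaw. The seam and lever directions agree within 2°, heights and reach are plausible. Plan: keep the tool vertical with the jaws along the file's x, pinch the tab sideways, and follow the arc up and then down.

>>> servo_tool:
  motion:
    - [0.02,0.396,-0.388,-69,-1]
    - [0.02,0.396,-0.388,-69,-1]
    - [0.02,0.396,-0.388,-69,-1]
    - [0.02,0.396,-0.388,-69,-1]
    - [0.02,0.396,-0.388,-69,-1]
    - [0.02,0.396,-0.388,-69,-1]
    - [0.02,0.396,-0.388,-69,-1]
    - [0.02,0.396,-0.388,-69,-1]

```text
clock: 0.95
tcp_pos: [0.3785, -0.3059, 0.3901]
orientation: [0.082, 1.57, -0.08]
contact_force: [1.2, -0.3, -0.4]
grip_width: 0.0854
```

```bash
cat >> h.py <<'E'
def go(target,yaw=-6.2):
    "shift in tool axes and turn to bring the grasp point to target"
    o=get_obs();M=R.from_rotvec(o["orientation"]).as_matrix();z=M[:,2]
    g=o["tcp_pos"]+.155*M[:,0]
    print("grasp",g,"yawz",np.degrees(np.arctan2(z[1],z[0])),"shift",M.T@(np.array(target)-g),"turn",np.degrees(np.arctan2(z[1],z[0]))-yaw,"F",o["contact_force"],"t",o["clock"],"w",o["grip_width"])
def wproj(p,o):
    M=np.eye(4);M[:3,:3]=R.from_rotvec(o["orientation"]).as_matrix();M[:3,3]=o["tcp_pos"]
    q=np.linalg.inv(M@C["wrist"]["T_tool_cam"])@np.r_[p,1];K=C["wrist"]["mtx"]
    th=np.arctan2(np.hypot(*q[:2]),q[2]);return K[:2,2]+K[0,0]*th*q[:2]/np.hypot(*q[:2])
E
python3 -c "
from h import *
go([.457,-.175,.23])"
```

```text
grasp [ 0.3784 -0.3058  0.2351] yawz -5.9047978096478015 shift [0.0052 0.1381 0.0647] turn 0.29520219035219863 F [ 1.1726 -0.3489 -0.3675] t 0.95 w 0.0853528570032479
```

>>> servo_tool:
  motion:
    - [0.005,0.045,0.02,0,-1]
    - [0.005,0.09,0.042,0,-1]
    - [0.005,0.12,0.056,0,-1]
    - [0.005,0.138,0.065,0,-1]
    - [0.005,0.138,0.065,0,-1]
    - [0.005,0.138,0.065,0,-1]

```text
clock: 1.55
tcp_pos: [0.4571, -0.1756, 0.385]
orientation: [0.081, 1.57, -0.08]
contact_force: [-0.3, 0.2, 0.3]
grip_width: 0.0853
```

Run:
```python
from h import *
o=get_obs();im=grab_frame("wrist")[:,:,::-1]
go([.457,-.175,.099])
for p in([.457,-.175,.096],[.449,-.237,.042]):print(wproj(p,o))
cv2.imwrite("pics/w1.png",cv2.convertScaleAbs(cv2.resize(im,(800,600)),alpha=1.6))
```

```text
grasp [ 0.4565 -0.1762  0.2299] yawz -5.971957712688027 shift [0.1309 0.0012 0.0005] turn 0.22804228731197274 F [-0.6308 -1.4879 -0.0565] t 1.6 w 0.08561776580279565
[280.0558 201.712 ]
[278.4918 243.1896]
```

View pics/w1.png

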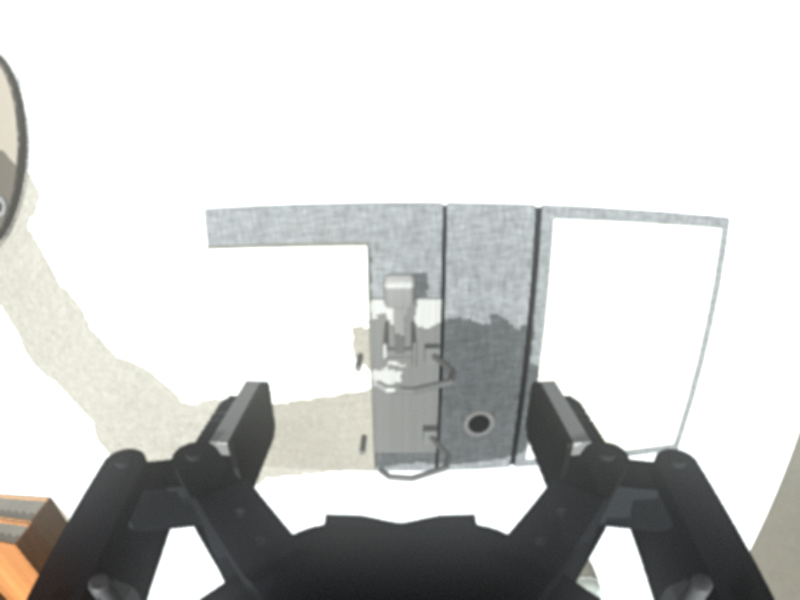

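The wrist view shows the tab at (399,292) against a predicted (400,288), and the hinge at (400,350) against (398,347). The bar runs straight along the tool's y. Descending.

>>> servo_tool:
  motion:
    - [0.035,0.001,0,0,-0.3]
    - [0.07,0.001,0,0,-0.3]
    - [0.1,0.001,0,0,-0.3]
    - [0.12,0.001,0,0,-0.3]
    - [0.13,0.001,0,0,-0.3]
    - [0.13,0.001,0,0,-0.3]
  force: 30

```text
clock: 2.2
tcp_pos: [0.4558, -0.1762, 0.2539]
orientation: [0.084, 1.573, -0.083]
contact_force: [0.8, -0.4, 0.2]
grip_width: 0.0554
```

>>> servo_tool:
  motion:
    - [0,0,0,0,1]
    - [0,0,0,0,1]
    - [0,0,0,0,1]
    - [0,0,0,0,1]
    - [0,0,0,0,1]
    - [0,0,0,0,1]
    - [0,0,0,0,1]
    - [0,0,0,0,1]
  force: 30

```text
clock: 3.0
tcp_pos: [0.4565, -0.1762, 0.2544]
orientation: [0.083, 1.571, -0.083]
contact_force: [2.0, 0.5, 6.1]
grip_width: 0.0172
```

Run:
```python
from h import *
h=np.array([.449,-.237,.042]);y=np.array([np.cos(1.465),np.sin(1.465),0]);Z=np.array([0,0,1])
o=get_obs();M=R.from_rotvec(o["orientation"]).as_matrix();g=o["tcp_pos"]+.155*M[:,0]
go(g)
d=g-h;a0=np.arctan2(d[2]-.004,d@y);print("a0",a0,"r",np.hypot(d[2]-.004,d@y))
for a in np.r_[a0:1.3:8j,1.3:0:16j]:
    print(round(a,3),M.T@(.085*((np.cos(a)-np.cos(a0))*y+(np.sin(a)-np.sin(a0))*Z)))
```

```text
grasp [ 0.4561 -0.1761  0.0994] yawz -6.05557897459142 shift [0. 0. 0.] turn 0.14442102540858048 F [2.0003 0.5482 6.0711] t 3.0 w 0.017170206015638678
a0 0.7161834238201942 r 0.0813420236430078
0.716 [0. 0. 0.]
0.8 [-0.0051 -0.0049 -0.    ]
0.883 [-0.0099 -0.0102 -0.    ]
0.966 [-0.0141 -0.0158 -0.    ]
1.05 [-0.0179 -0.0218 -0.    ]
1.133 [-0.0212 -0.0281 -0.    ]
1.217 [-0.0239 -0.0346 -0.0001]
1.3 [-0.0261 -0.0414 -0.0001]
1.3 [-0.0261 -0.0414 -0.0001]
1.213 [-0.0238 -0.0344 -0.0001]
1.127 [-0.021  -0.0276 -0.    ]
1.04 [-0.0175 -0.0211 -0.    ]
0.953 [-0.0135 -0.0149 -0.    ]
0.867 [-0.009  -0.0091 -0.    ]
0.78 [-0.004  -0.0037 -0.    ]
0.693 [0.0015 0.0013 0.    ]
0.607 [0.0073 0.0057 0.    ]
0.52 [0.0136 0.0096 0.    ]
0.433 [0.0201 0.013  0.    ]
0.347 [0.0269 0.0158 0.0001]
0.26 [0.034  0.018  0.0001]
0.173 [0.0412 0.0196 0.0001]
0.087 [0.0485 0.0205 0.0001]
0.0 [0.0558 0.0209 0.0001]
```

The tab is gripped, at 17 mm opening. Lifting along the arc.

>>> servo_tool:
  motion:
    - [-0.005,-0.005,0,0,1]
    - [-0.01,-0.01,0,0,1]
    - [-0.014,-0.016,0,0,1]
    - [-0.018,-0.022,0,0,1]
    - [-0.021,-0.028,0,0,1]
    - [-0.024,-0.035,0,0,1]
    - [-0.025,-0.04,0,0,1]
    - [-0.025,-0.04,0,0,1]

```text
clock: 3.8
tcp_pos: [0.4525, -0.2158, 0.2802]
orientation: [0.085, 1.571, -0.082]
contact_force: [1.3, 3.9, 4.7]
grip_width: 0.0173
```

>>> servo_tool:
  motion:
    - [0,0,0,0,1]
    - [0,0,0,0,1]
    - [0,0,0,0,1]

```text
clock: 4.1
tcp_pos: [0.4525, -0.2158, 0.2802]
orientation: [0.085, 1.571, -0.082]
contact_force: [3.1, 2.7, 0.1]
grip_width: 0.0173
```

Run:
```python
from h import *
go([.456,-.1761,.0994])
a=grab_frame("scene")[180:330,40:240,::-1];b=grab_frame("wrist")[130:330,180:380,::-1]
cv2.imwrite("pics/s2.png",cv2.convertScaleAbs(np.hstack([cv2.resize(a,(450,338)),cv2.resize(b,(338,338))]),alpha=1.6))
```

```text
grasp [ 0.4522 -0.2155  0.1252] yawz -6.090424682242737 shift [ 0.0259  0.0395 -0.0003] turn 0.10957531775726359 F [3.1452 2.7274 0.105 ] t 4.1 w 0.01726805856634522
```

View pics/s2.png

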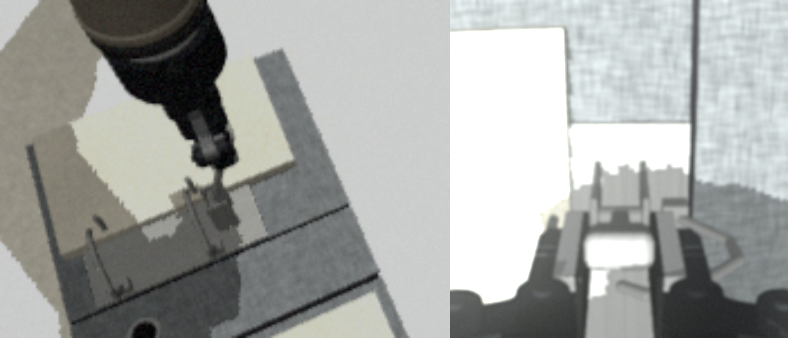

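The picture shows the lever near vertical in the pads (tab between them at about (620,250)) and the ring halves apart. The geometry gives about 1.3 rad. I'll nudge 3 mm toward the stop to be sure, then come down along the arc.

>>> servo_tool:
  motion:
    - [0,-0.003,0,0,1]
    - [0,-0.003,0,0,1]
    - [0,-0.003,0,0,1]
    - [0,-0.003,0,0,1]
    - [0,0,0,0,1]
    - [0,0,0,0,1]

```text
clock: 4.8
tcp_pos: [0.4524, -0.2161, 0.2802]
orientation: [0.084, 1.571, -0.083]
contact_force: [2.8, -0.5, -0.5]
grip_width: 0.0173
```

>>> servo_tool:
  motion:
    - [0.002,0.006,0,0,1]
    - [0.005,0.013,0,0,1]
    - [0.008,0.019,0,0,1]
    - [0.012,0.025,0,0,1]
    - [0.017,0.031,0,0,1]
    - [0.022,0.036,0,0,1]
    - [0.027,0.041,0,0,1]
    - [0.027,0.041,0,0,1]

```text
clock: 5.6
tcp_pos: [0.4567, -0.1743, 0.2524]
orientation: [0.084, 1.572, -0.081]
contact_force: [2.0, -2.1, -1.0]
grip_width: 0.017
```

Run:
```python
from h import *
go([.456,-.1761,.0994])
h=np.array([.449,-.237,.042]);y=np.array([np.cos(1.465),np.sin(1.465),0])
go(h+.085*y+[0,0,.003])
```

```text
grasp [ 0.4564 -0.174   0.0974] yawz -6.011674267022784 shift [-0.002  -0.0021 -0.0002] turn 0.18832573297721655 F [ 1.988  -2.0833 -0.9507] t 5.6 w 0.017007425436687266
grasp [ 0.4564 -0.174   0.0974] yawz -6.011674267022784 shift [ 0.0525  0.0215 -0.0005] turn 0.18832573297721655 F [ 1.988  -2.0833 -0.9507] t 5.6 w 0.017007425436687266
```

>>> servo_tool:
  motion:
    - [0.005,0.004,0,0,1]
    - [0.011,0.008,0,0,1]
    - [0.018,0.011,0,0,1]
    - [0.025,0.014,0,0,1]
    - [0.032,0.016,0,0,1]
    - [0.039,0.018,0,0,1]
    - [0.046,0.019,0,0,1]
    - [0.052,0.02,0,0,1]

```text
clock: 6.4
tcp_pos: [0.4588, -0.1534, 0.2]
orientation: [0.084, 1.572, -0.08]
contact_force: [1.2, -1.9, 4.8]
grip_width: 0.0175
```

>>> servo_tool:
  motion:
    - [0.003,0,0,0,1]
    - [0.003,0,0,0,1]
    - [0.003,0,0,0,1]

```text
clock: 6.7
tcp_pos: [0.4588, -0.1532, 0.1968]
orientation: [0.085, 1.572, -0.079]
contact_force: [2.5, -1.0, -0.3]
grip_width: 0.0177
```

Run:
```python
from h import *
go([.456,-.1761,.0994])
```

```text
grasp [ 0.4584 -0.1526  0.0418] yawz -5.971704618202736 shift [-0.0577 -0.0234 -0.0001] turn 0.22829538179726416 F [ 2.4711 -1.0383 -0.2734] t 6.7 w 0.017748124967434466
```

>>> servo_tool:
  motion:
    - [0.002,0,0,0,1]
    - [0.002,0,0,0,1]
    - [0.002,0,0,0,1]

```text
clock: 7.0
tcp_pos: [0.4589, -0.1531, 0.1954]
orientation: [0.084, 1.572, -0.08]
contact_force: [-0.5, -1.7, 9.8]
grip_width: 0.0174
```

>>> servo_tool:
  motion:
    - [0,0,0,0,0.3]
    - [0,0,0,0,0.3]
    - [0,0,0,0,0.3]
    - [-0.01,0,0,0,0.2]
    - [-0.04,0,0,0,0.2]
    - [-0.08,0,0,0,0.2]
    - [-0.1,0,0,0,0.2]
    - [-0.1,0,0,0,0.2]

```text
clock: 7.8
tcp_pos: [0.4601, -0.1535, 0.2988]
orientation: [0.083, 1.566, -0.081]
contact_force: [0.3, -0.2, -0.9]
grip_width: 0.0341
```

Run:
```python
from h import *
o=get_obs();im=grab_frame("wrist")[:,:,::-1];s=grab_frame("scene")[130:330,40:420,::-1]
go([.458,-.153,.042])
h=np.array([.449,-.237,.042]);y=np.array([np.cos(1.465),np.sin(1.465),0])
for a in(0,.1,.2,.3):print(a,wproj(h+.085*(np.cos(a)*y+[0,0,np.sin(a)]),o),proj("scene",h+.085*(np.cos(a)*y+[0,0,np.sin(a)]))-[40,130])
cv2.imwrite("pics/w3.png",cv2.convertScaleAbs(np.vstack([cv2.resize(im[100:270,90:470],(760,340)),cv2.resize(s,(760,400))])[:,:],alpha=1.5)[:600])
cv2.imwrite("pics/w3.png",cv2.convertScaleAbs(np.vstack([im[100:300,90:470],s]),alpha=1.5,))
i=cv2.imread("pics/w3.png");cv2.imwrite("pics/w3.png",cv2.resize(i,None,fx=1.5,fy=1.5))
```

```text
grasp [ 0.4586 -0.153   0.1408] yawz -5.994199630658079 shift [ 0.0988 -0.0003 -0.0004] turn 0.20580036934192147 F [-0.3796  0.3849 -0.2565] t 7.9 w 0.034093436780761766
0 [275.6474 214.6887] [136.851  119.8382]
0.1 [275.5479 219.2237] [135.817  117.7997]
0.2 [275.4469 225.1726] [134.3591 115.9164]
0.3 [275.3466 232.5783] [132.4811 114.2105]
```

View pics/w3.png

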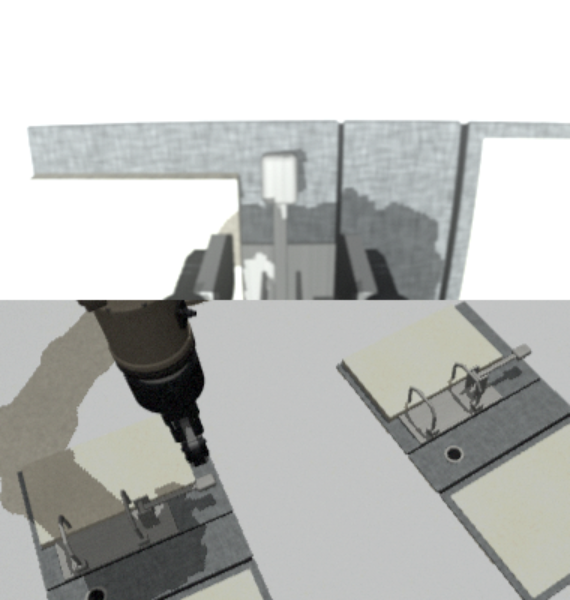

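The tab is at wrist pixel (276.7,218.7). Allowing for its top face, that is about 0.03 rad. Scene pixel (136,120.7) in the crop gives about 0 rad. The rings are shut, the other lever is flat and the gripper is clear. Handing in.

```bash
python3 -c "
from bench import *
print(hand_in())"
```

```text
the job is handed in; nothing more can be done
None
```

I lifted the half-way lever (right-hand file, near (0.45, −0.24), starting at about 0.7 rad) to its stop and pressed it flat again. I then let go, raised the gripper 100 mm clear, and handed the job in at about 8 s of the 43 s. `hand_in()` gives no verdict, so these are my own checks:

- **Lever up:** the gripper position put it at about 1.3 rad, and it stayed there about a second. The picture showed it near vertical with the ring halves apart.
- **Lever down:** the wrist picture puts it at about 0.03 rad and the scene picture at about 0, against a limit of 0.18. The rings look shut.
- **Other file:** its lever was not touched and still looks flat in the last scene picture.
- **Forces:** no force component reported at the end of a move was above 10 N, and the contact force was near zero after release.

No check failed. The one small disagreement was 2° between two estimates of the file's direction (seam and lever), which did not affect the grip.

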